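# Nest the sill guard sample on its match

## Task

Two loose aluminium angle pieces, cut samples of boot-sill guard, lie on the showroom desk, and two more are fixed on little dark wooden display stands. Take the larger loose angle and lower it, without dropping it, over the same-sized angle on its stand so that it nests fully home on it like one roof on another, ridges in line and ends flush, then let go. Leave the smaller loose angle where it lies.

Things in the scene. Friction and masses are not known exactly. Their poses are not given: they have to be found in the camera images.
- guard: Larger loose aluminium angle, about 76 g, standing like a roof: ridge up, two legs sloping 45 deg down. Legs 50 mm wide outside, 6 thick; 50 long; 71 over the feet; ridge 39.6 above the feet. Origin: centre of underside, at feet level. x along the ridge, y across, z up. Its upright square-cut ends (+x, -x), 50 mm apart, can be gripped from above near the ridge. Half a turn about z is the same shape.
- small_guard: Smaller loose aluminium angle, about 30 g, same roof shape and 50 mm length, but legs only 30 mm wide and 4 mm thick; 42 mm over the feet, ridge 24 mm high. Origin: centre of its underside; x along the ridge, z up. To be left alone.
- wide_stand: Stand of the larger fixed angle: dark wooden plinth 100 (x) by 90 (y) by 12 mm high, fixed to the desk, with an aluminium angle fixed centrally on top, identical to the larger loose one, ridge up, 51.6 mm above the desk. Origin: centre of the plinth's underside, on the desk; x along the ridge, y across, z up. The loose guard nested fully home has its origin 20.5 mm above this one.
- narrow_stand: Stand of the smaller fixed angle: same plinth (100 by 90 by 12 mm), but its angle has legs only 30 mm wide and 4 mm thick, 50 mm long, ridge 36 mm above the desk. Origin: centre of the plinth's underside; x along the ridge. Not the place for the larger guard.
There are look-alikes about, which are no part of the job. What is shaped like the guard but red or yellow is not meant.

How it is judged (in metres and radians):
At the end, for the whole second after the job is handed in: The larger guard is let go and at rest, nested on the fixed angle of its size: ends flush within 15 mm, ridges in line within 10 mm and 10 degrees, within 7 mm of the fully home height, ridge up and level within 10 degrees; the smaller loose angle within 30 mm of where it was (x of guard in the frame of wide_stand between -0.015 and 0.015 m and y of guard in the frame of wide_stand between -0.01 and 0.01 m and z of guard in the frame of wide_stand between 0.014 and 0.0275 m and angle between the x axis of guard and the x axis of wide_stand, either way round below 0.175 rad and angle between guard's own z axis and vertical below 0.175 rad and linear speed of guard below 0.02 m/s and angular speed of guard below 0.2 rad/s and distance of small_guard from where it was at the start of the episode below 0.03 m); the robot touches nothing.
It fails at once if the guard is dropped onto the stand (falls freely faster than 0.7 m/s, as from 25 mm or more) (horizontal distance between guard and wide_stand below 0.07 m and linear speed of guard above 0.7 m/s and contact force between the fingers and guard below 0.05 N).
It fails at once if the smaller loose angle is moved more than 30 mm (distance of small_guard from where it was at the start of the episode above 0.03 m).
It also fails if it takes over 32 s, if anything falls off the work surface, if the arm or the gripper's body presses on something with over 40 N, if the wrist force passes 120 N, or if a joint passes its speed limit or range.

## Robot

A 6-joint arm with a two-finger parallel gripper is mounted at the origin on the work surface. World frame = base frame: x ahead of the robot, y to its left, z up, the work surface at z = 0. Lengths are in mm, angles in rad, forces in N, time in s.
With the tool pointing down it reaches from about 150 to 775 mm from the base axis. Payload 6.1 kg.
Tool frame: the origin (TCP) lies midway between the tips of the shut fingers; the grasp point (between the pads) lies bot.grasp_offset behind it (bot.grasp_offset is the distance from the TCP to the grasp point, in mm); x points along the fingers, z is the direction in which the jaws open and shut, and the axes are right-handed (so a half turn about x gives the same grasp; the last joint's range is limited). The gripper opens to 85 mm and grips with 20 to 120 N. Pads are 22 mm wide; open, the fingers measure 114 mm over their backs; the gripper's body (76 mm by 85 mm) begins 54 mm behind the grasp point. The pads swing forward as they close: fully open they stand 13 mm farther back than shut.
Start: joints at [-1.331, 0.126, -0.04, 1.405, 0, 1.571], TCP at [124.686, -509.962, 231.295] pointing down, gripper open.
Joint ranges: [-2.72, 2.72], [-0.95, 1.95], [-1.27, 1.35], [-1.78, 2.02], [-1.46, 1.47], [-3.14, 3.14]. Speed limits (rad/s): [2.39, 2.39, 3.01, 3.14, 3.14, 3.14].

## Interface

Orientations are given as a unit quaternion [w, x, y, z].
In Python, from cell import bot, optics gives the robot as it stands.
- The arm moves only by the tool play_rows, never from a script. Its argument "moves" is a list of rows, each a list of 5 numbers: the finger opening in mm, from 0 to 85.4, then the shift along the tool's x, y, z in mm, then the turn about the tool's x in rad. In form: [[jaw, tx, ty, tz, twist], ...]. A call has 1 to 20 rows; each row shifts and turns the commanded pose from where the row before left it, along the tool's axes as they then stand; what a row does not reach is not made up. A row lasts 1/8 s, in which the tool goes at most 62.5 mm and 10.7 degrees, less where a joint would pass 70% of its speed; a pose out of reach is approached as far as the arm can. A call with a gripper value outside its range is refused whole. The fingers move at their own pace and stop on an object; the grip force is fixed at half the most. Time passes only in rows, so rows that do not move let the fingers close. It gives the time, the measured TCP pose, the force and the opening at its end, in the units of the state.
- bot.sense(): the state, without advancing time (a new reading comes with each control period).
- optics.camera(name): name is "scene" or "top"; returns a dict with "pixels" (400x640x3 uint8, red, green, blue), "depth" (400x640 float32, mm along the optical axis (not along the pixel's ray), 0 where there is no reading), "fovy" (degrees; the focal length in pixels is half the picture's height over the tangent of half this angle, whatever the lens; pixels are square), "cx", "cy" (the principal point, pixels), "R" (3x3) and "t" (3): a world point X has camera coordinates R X + t. Camera axes: x right, y down, z forward; pixel columns grow to the right and rows downward; lengths in mm; the calibration is good to about 2 mm. A picture is of the moment at which its call begins.
- bot.finish_job(): hands the job in, once; it reports no verdict.
The state is a dict: "t": time; "joint_positions": joint angles; "dq": joint speeds; "joint_torque": joint torques, N m; "eef_pos": TCP position; "tcp_rot": TCP orientation; "force": force on the tool from outside, world axes, zero at the start; "torque": the same for the moment, N m; "width": finger opening in mm.
Only numpy, scipy, OpenCV 4.12 (cv2) and the standard library are available. Lean on these libraries where they do the work, as an engineer would, in place of code of your own. Each camera call takes 0.05 s, during which the arm holds its last target.

## Working session

There is one attempt and no reset: what is moved stays moved. The work goes in short steps, Python scripts to look and compute and a tool call to move; the robot and the scene stay as the last step left them, time stands still between calls to the robot, and variables do not carry over. Pictures are saved under pics/ and viewed, and the job is handed in when it is done.

Besides the shell and the picture viewer there is one more tool, called after "Emit:" as a command line: name --pt "numbers of a row" for each row, then --argument value for the rest. play_rows: Moves the arm, as the interface text tells. Its arguments: {"type":"object","properties":{"moves":{"type":"array"}},"required":["moves"]}

```bash
mkdir -p pics; ls; cat > h.py <<'E'
import numpy as np, cv2
from cell import bot, optics
def cam(n):
    d=optics.camera(n); h=d["pixels"].shape[0]; d["f"]=h/2/np.tan(np.radians(d["fovy"])/2); return d
def pts(d):
    z=d["depth"]; v,u=np.mgrid[:z.shape[0],:z.shape[1]]
    P=np.stack([(u-d["cx"])/d["f"]*z,(v-d["cy"])/d["f"]*z,z],-1)
    return (P-np.array(d["t"]))@np.array(d["R"])
def save(n,im): cv2.imwrite("pics/"+n,im[:,:,::-1])
E
python3 - <<'E'
from h import *
s=bot.sense(); print(s, bot.grasp_offset)
for n in("scene","top"):
    d=cam(n); save(n+"0.png",d["pixels"]); np.savez("/tmp/"+n,**d); print(n,d["f"],d["cx"],d["cy"],d["R"],d["t"],(d["depth"]>0).mean())
E
```

```text
pics
{'t': 0.0, 'joint_positions': array([-1.33099881e+00,  1.26375526e-01, -4.06716544e-02,  1.40539083e+00,
        1.07623931e-06,  1.57079830e+00]), 'dq': array([-0.00014815, -0.00083787, -0.00201477,  0.00037466, -0.00021506,
       -0.0002752 ]), 'joint_torque': array([ 1.95495562e-05, -4.35914826e+01,  3.52923703e+01,  1.72826531e-02,
        7.08428456e-05,  3.53697338e-06]), 'eef_pos': array([ 124.58821345, -509.55751673,  230.50168342]), 'tcp_rot': array([ 0.55575927,  0.43696361,  0.55667193, -0.43624625]), 'force': array([ 0.17127137,  0.23784466, -0.13283444]), 'torque': array([ 0.03215388, -0.00456317, -0.03290381]), 'width': 85.27492693278354} 18.700000000000003
scene 381.26142532986296 317.21948777635396 202.5192218039773 [[-0.67109761  0.74109366  0.0202035 ]
 [ 0.40624879  0.39040141 -0.82616503]
 [-0.62015314 -0.54622973 -0.56306586]] [ 378.09733222 -174.11425126 1183.5618821 ] 0.99591015625
top 499.84249714262626 318.59087170577266 193.09294288853877 [[-0.02919169 -0.99957237  0.0017093 ]
 [-0.99239033  0.02877721 -0.11972175]
 [ 0.11962136 -0.00519118 -0.99280601]] [ -23.6475638   513.20793092 1154.36003699] 0.99585546875
```

View pics/scene0.png

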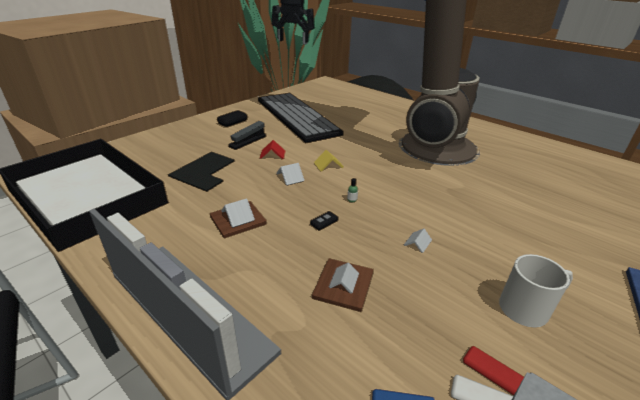

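View pics/top0.png

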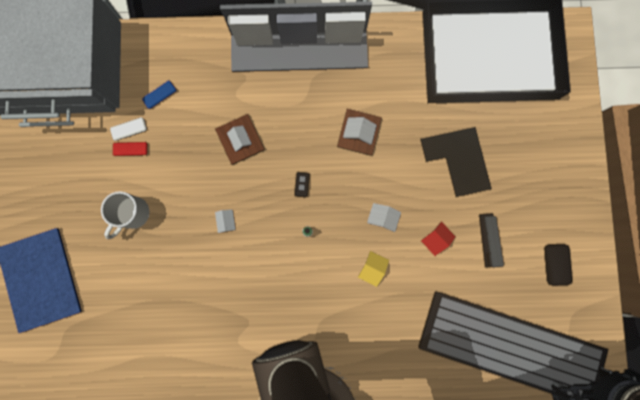

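Candidates in the top view: grey loose pieces at (384,216) and (225,220), stands at (359,130) and (240,137), and red (438,239) and yellow (374,268) look-alikes. The grey piece at (384,216) looks larger than the one at (225,220). The stand at (359,130) carries the larger angle. I'll confirm both with a crop and a measurement.

```bash
cat >> h.py <<'E'
def roof(d,uv,r,zmin,tag):
    """points above zmin near pixel -> axis via cloud, two leg planes -> ridge"""
    P=pts(d); u,v=uv; Q=P[v-r:v+r,u-r:u+r].reshape(-1,3); C=d["pixels"][v-r:v+r,u-r:u+r].reshape(-1,3).astype(int)
    grey=(C.max(1)-C.min(1)<28)&(C.max(1)>90)
    Q=Q[grey&(Q[:,2]>zmin)&(Q[:,2]<120)]
    # local normals by gradient: fit two planes by 2-means RANSAC
    rng=np.random.default_rng(0); R=Q; pl=[]
    for k in range(2):
        best=None
        for _ in range(600):
            a,b,c=R[rng.choice(len(R),3,False)]; n=np.cross(b-a,c-a); L=np.linalg.norm(n)
            if L<20: continue
            n/=L; n=n if n[2]>0 else -n
            if not .5<n[2]<.88: continue
            i=abs((R-a)@n)<1.2
            if best is None or i.sum()>best.sum(): best=i
        m=R[best].mean(0); n=np.linalg.svd(R[best]-m)[2][2]; n=n if n[2]>0 else -n
        pl.append((n,m,R[best])); R=R[~best]
    (n1,m1,A),(n2,m2,B)=pl
    ax=np.cross(n1,n2); ax/=np.linalg.norm(ax); ax=ax if ax[0]>0 else -ax
    p=np.linalg.lstsq(np.array([n1,n2,ax]),[n1@m1,n2@m2,ax@((m1+m2)/2)],rcond=None)[0]
    S=np.vstack([A,B]); s=(S-p)@ax; lo,hi=np.percentile(s,[1,99]); c=p+ax*(lo+hi)/2
    ac=np.cross([0,0,1],ax); w=(S-p)@ac
    print(tag,"N",len(A),len(B),"ridgec",c.round(1),"yaw",np.degrees(np.arctan2(ax[1],ax[0])).round(2),"tilt",np.degrees(np.arcsin(ax[2])).round(1),"len",(hi-lo).round(1),"w",np.percentile(w,[1,99]).round(1),"n",n1.round(2),n2.round(2))
    return c,ax
E
python3 - <<'E'
from h import *
t=cam("top"); s=cam("scene")
for tag,a,b,z in(("guard",(384,216),(291,174),6),("wide",(359,130),(239,213),17),("small",(225,220),(420,240),6),("narrow",(240,137),(346,278),17)):
    for d,uv,r in((t,a,26),(s,b,22)):
        try: roof(d,uv,r,z,tag)
        except Exception as e: print(tag,e)
c=np.hstack([cv2.resize(t["pixels"][100:250,200:420],None,fx=3.6,fy=3.6,interpolation=2)]); save("crop0.png",c)
E
```

```text
guard N 184 132 ridgec [ 452.3 -193.9   38.3] yaw -19.81 tilt -1.3 len 47.7 w [-32.   32.1] n [0.25 0.66 0.71] [-0.22 -0.66  0.72]
guard N 180 75 ridgec [ 542.  -240.6   54.9] yaw 38.42 tilt -39.5 len 58.1 w [56.1 94.7] n [0.21 0.67 0.71] [0.22 0.66 0.71]
wide N 167 147 ridgec [ 664.3 -142.5   49.8] yaw -16.25 tilt -2.9 len 50.1 w [-33.3  31.9] n [-0.16 -0.67  0.73] [0.23 0.67 0.71]
wide N 333 104 ridgec [756.1 -24.3 -83.6] yaw -29.1 tilt 11.1 len 54.7 w [-149.6 -110.2] n [0.2  0.66 0.73] [0.21 0.66 0.72]
small N 102 79 ridgec [455.  189.8  22.8] yaw 8.46 tilt -0.6 len 48.7 w [-15.7  17.4] n [ 0.12 -0.73  0.68] [-0.09  0.68  0.73]
small N 151 84 ridgec [457.3 186.1  23. ] yaw 7.38 tilt -1.0 len 49.9 w [-16.2  18.3] n [-0.07  0.66  0.74] [ 0.1 -0.7  0.7]
narrow N 93 86 ridgec [654.6 150.5  35. ] yaw 26.32 tilt -0.7 len 49.7 w [-14.   20.7] n [ 0.34 -0.68  0.65] [-0.28  0.59  0.76]
narrow N 241 162 ridgec [657.1 149.1  35.4] yaw 23.9 tilt 0.1 len 50.6 w [-18.2  18.6] n [-0.28  0.64  0.72] [ 0.28 -0.64  0.71]
```

View pics/crop0.png

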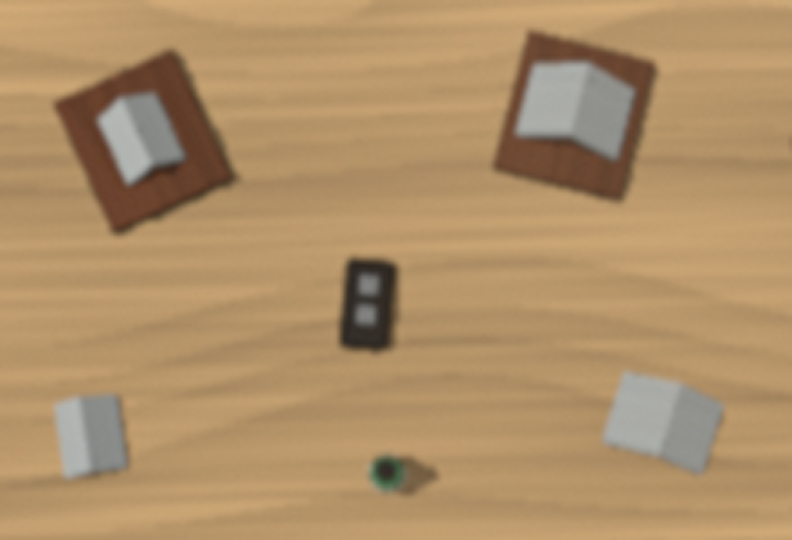

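The crop confirms it. The loose grey angle at (384,216) spans about 64 mm of legs and its ridge is 38 mm high, so it is the guard. The stand at (359,130) carries the equal angle. The pieces at (225,220) and (240,137) are the small pair. Next I'll refine the yaw and centres from outlines and work out the twist.

```bash
cat >> h.py <<'E'
def ray(d,uv,z):
    R=np.array(d["R"]);t=np.array(d["t"]);uv=np.atleast_2d(uv).astype(float)
    D=np.c_[(uv[:,0]-d["cx"])/d["f"],(uv[:,1]-d["cy"])/d["f"],np.ones(len(uv))]@R
    o=-R.T@t; return o+D*((z-o[2])/D[:,2])[:,None]
def plinth(d,uv,r):
    u,v=uv;C=d["pixels"][v-r:v+r,u-r:u+r];hsv=cv2.cvtColor(C,cv2.COLOR_RGB2HSV)
    m=((C.max(2)<135)&(hsv[...,1]>90)|((hsv[...,1]<60)&(C.max(2)>90))).astype(np.uint8)
    m=cv2.morphologyEx(m,cv2.MORPH_OPEN,np.ones((3,3)))
    cs,_=cv2.findContours(m,0,1);c=max(cs,key=cv2.contourArea)[:,0]+[u-r,v-r]
    W=ray(d,c,12.)[:,:2].astype(np.float32)
    return cv2.minAreaRect(W)
E
python3 - <<'E'
from h import *
t=cam("top"); s=cam("scene")
print("plinth top",plinth(t,(359,130),35)); print("scene",plinth(s,(239,217),34))
for d,uv,r,n in((t,(384,216),24,"g top"),(s,(291,174),16,"g sc")):
    u,v=uv;C=d["pixels"][v-r:v+r,u-r:u+r].astype(int);m=((C.max(2)-C.min(2)<30)&(C.max(2)>90)).astype(np.uint8)
    cs,_=cv2.findContours(m,0,1);c=max(cs,key=cv2.contourArea)
    p=cv2.approxPolyDP(c,2,True)[:,0]+[u-r,v-r];print(n,p.tolist());print(ray(d,p,0)[:,:2].round(0).tolist(), ray(d,p,39.6)[:,:2].round(0).tolist())
from scipy.spatial.transform import Rotation as Ro
q=bot.sense()["tcp_rot"];R=Ro.from_quat([*q[1:],q[0]]).as_matrix();print(R.round(3)); print("z yaw",np.degrees(np.arctan2(R[1,2],R[0,2])))
a=cv2.resize(s["pixels"][150:240,200:320],None,fx=6,fy=6,interpolation=2);save("sc1.png",a)
E
```

```text
plinth top ((662.2299194335938, -143.40948486328125), (91.7486572265625, 100.19913482666016), 73.91455078125)
scene ((668.38037109375, -145.97647094726562), (117.37796783447266, 104.43721771240234), 73.5463638305664)
g top [[373, 204], [368, 222], [394, 230], [400, 213], [390, 207]]
[[486.0, -170.0], [442.0, -156.0], [421.0, -218.0], [462.0, -234.0], [477.0, -211.0]] [[482.0, -165.0], [440.0, -152.0], [419.0, -212.0], [459.0, -228.0], [474.0, -205.0]]
g sc [[298, 163], [279, 168], [285, 184], [304, 179]]
[[382.0, -237.0], [439.0, -255.0], [486.0, -182.0], [434.0, -164.0]] [[434.0, -186.0], [487.0, -202.0], [530.0, -135.0], [482.0, -118.0]]
[[-0.     0.971  0.237]
 [ 0.001  0.237 -0.971]
 [-1.    -0.    -0.001]]
z yaw -76.26168434905273
```

View pics/sc1.png

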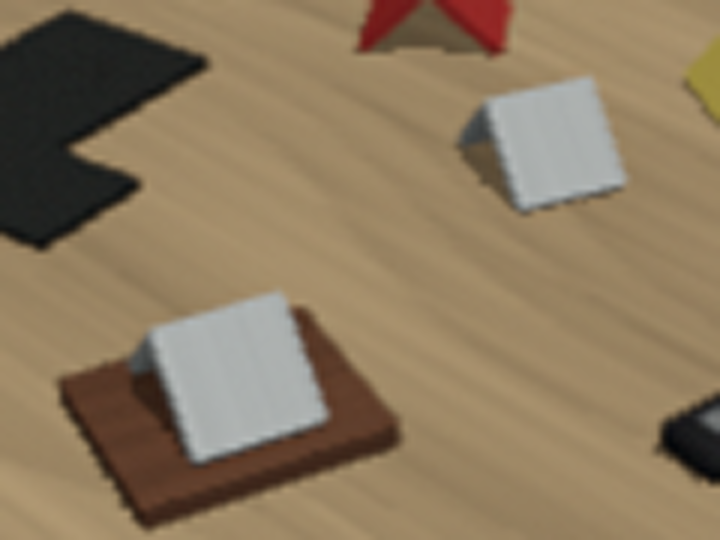

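Emit:
play_rows --pt "85 10 39.3 -22.8 0" --pt "85 10 39.3 -22.8 0" --pt "85 10 39.3 -22.8 0" --pt "85 10 39.3 -22.8 0" --pt "85 10 39.3 -22.8 0" --pt "85 10 39.3 -22.8 0" --pt "85 10 39.3 -22.8 0" --pt "85 10 39.3 -22.8 0" --pt "85 10 39.3 -22.8 0" --pt "85 10 39.3 -22.8 0" --pt "85 0 0 0 -0.165" --pt "85 0 0 0 -0.165" --pt "85 0 0 0 -0.165" --pt "85 0 0 0 -0.165" --pt "85 0 0 0 -0.165" --pt "85 0 0 0 -0.165" --pt "85 0 0 0 0" --pt "85 0 0 0 0"

```text
t: 2.55
eef_pos: [452.3, -195.2, 131.3]
tcp_rot: [0.697, 0.121, 0.697, -0.121]
force: [0.0, -0.2, -0.7]
width: 84.8
```

```bash
cat >> h.py <<'E'
from scipy.spatial.transform import Rotation as Ro
def st():
    s=bot.sense();q=s["tcp_rot"];R=Ro.from_quat([*q[1:],q[0]]).as_matrix()
    print("t",round(s["t"],2),"p",s["eef_pos"].round(1),"F",s["force"].round(1),"T",s["torque"].round(2),"w",round(s["width"],1),"zyaw",np.degrees(np.arctan2(R[1,2],R[0,2])).round(2),"down",R[:,0].round(3),"j",s["joint_positions"].round(2)); return s,R
def to(x,y,z):
    s,R=st();print("tool shift",(R.T@(np.array([x,y,z])-s["eef_pos"])).round(1))
E
python3 - <<'E'
from h import *
to(452.5,-194.2,20)
s=cam("scene");save("sc2.png",cv2.resize(s["pixels"][60:260,180:400],None,fx=3.5,fy=3.0))
E
```

```text
t 2.55 p [ 452.3 -195.2  131.3] F [ 0.  -0.2 -0.7] T [-0.01  0.01 -0.01] w 84.8 zyaw -19.69 down [-0.  0. -1.] j [-0.41  0.08 -0.31  1.18 -0.    1.51]
tool shift [ 1.113e+02  1.000e+00 -1.000e-01]
```

View pics/sc2.png

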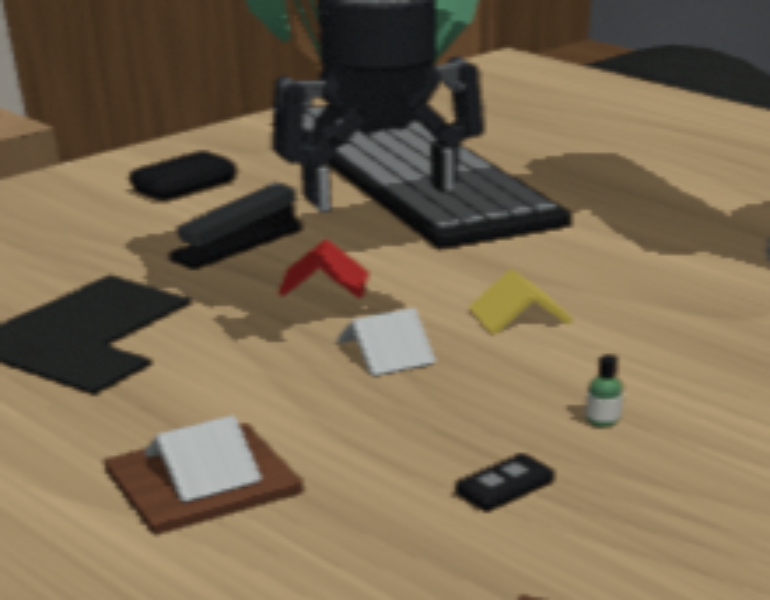

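```bash
python3 - <<'E'
from h import *
d=dict(np.load("/tmp/top.npz")); P=pts(d); C=d["pixels"].astype(int)
for n,m in(("yellow",(C[...,0]-C[...,2]>90)&(P[...,2]>4)&(C[...,1]>110)),("red",(C[...,0]-C[...,1]>80)&(P[...,2]>4))):
    v,u=np.where(m);k=(u>340)&(u<470)&(v>210)&(v<300);Q=P[v[k],u[k]];q=Q-[452.5,-194.2,0]
    c,s=np.cos(np.radians(-19.6)),np.sin(np.radians(-19.6))
    a=q[:,0]*c+q[:,1]*s;b=-q[:,0]*s+q[:,1]*c
    print(n,len(Q),"along",np.percentile(a,[1,99]).round(),"across",np.percentile(b,[1,99]).round(),"closest along in |b|<25:",np.sort(abs(a[abs(b)<25]))[:5].round())
E
```

```text
yellow 618 along [-160.  -91.] across [-38.  16.] closest along in |b|<25: [89. 90. 91. 91. 91.]
red 540 along [-46.  24.] across [-166. -105.] closest along in |b|<25: []
```

Emit:
play_rows --pt "75 25 1 0 0" --pt "75 25 0 0 0" --pt "75 20 0 0 0" --pt "75 18 0 0 0" --pt "75 13 0 0 0" --pt "75 10 0 0 0" --pt "75 0 0 0 0" --pt "75 0 0 0 0"

```text
t: 3.6
eef_pos: [453.0, -194.4, 20.8]
tcp_rot: [0.697, 0.12, 0.697, -0.12]
force: [-0.3, 0.0, 0.2]
width: 75.0
```

```bash
python3 - <<'E'
from h import *
to(452.5,-194.2,20)
s=cam("scene");save("sc3.png",cv2.resize(s["pixels"][90:210,220:360],None,fx=5,fy=5,interpolation=2))
E
```

```text
t 3.6 p [ 453.  -194.4   20.8] F [-0.3  0.   0.2] T [0.07 0.02 0.  ] w 75.0 zyaw -19.55 down [ 0.001 -0.    -1.   ] j [-0.41  0.16 -0.48  0.93 -0.    1.51]
tool shift [ 0.8 -0.  -0.5]
```

View pics/sc3.png

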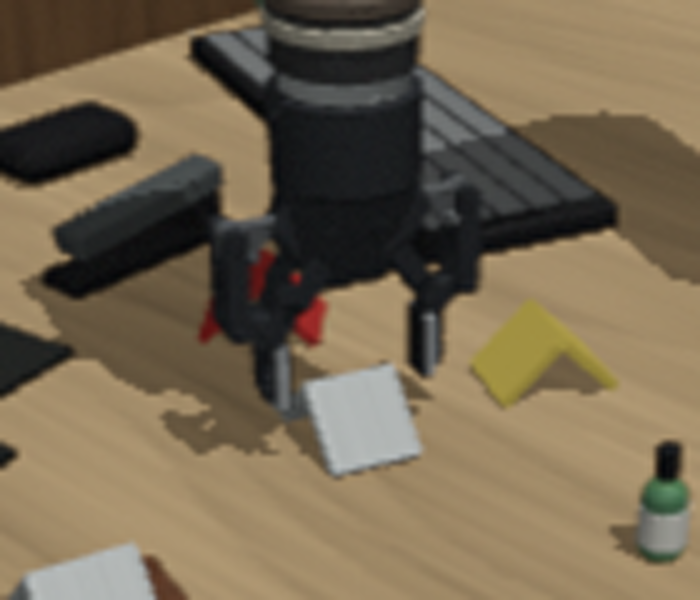

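The fingers straddle the guard's two ends (crop (275,375) and (428,340), guard at (360,420)). Closing now.

Emit:
play_rows --pt "40 0 0 0 0" --pt "40 0 0 0 0" --pt "40 0 0 0 0" --pt "40 0 0 0 0" --pt "40 0 0 0 0" --pt "40 0 0 0 0"

```text
t: 4.4
eef_pos: [453.0, -194.4, 21.1]
tcp_rot: [0.697, 0.12, 0.696, -0.12]
force: [-0.7, 1.2, 5.6]
width: 48.1
```

```bash
python3 - <<'E'
from h import *
st()
s=cam("scene");save("sc4.png",cv2.resize(s["pixels"][110:200,250:340],None,fx=6,fy=6,interpolation=2))
E
```

```text
t 4.4 p [ 453.  -194.4   21.1] F [-0.7  1.2  5.6] T [ 0.12  0.26 -0.1 ] w 48.1 zyaw -19.54 down [ 0.001 -0.    -1.   ] j [-0.41  0.15 -0.48  0.93  0.    1.51]
```

View pics/sc4.png

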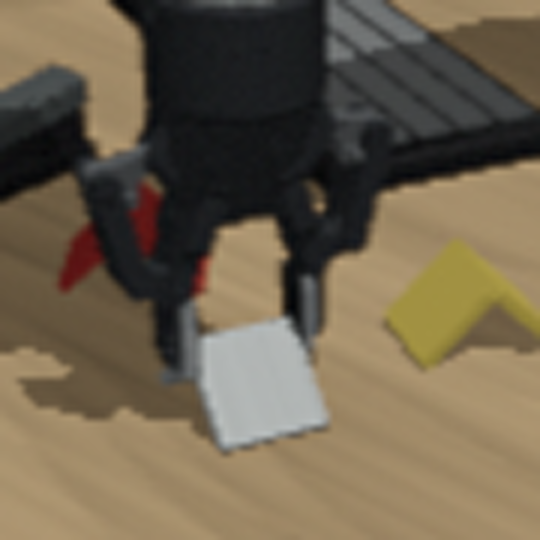

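Emit:
play_rows --pt "40 -5 0 0 0" --pt "40 -15 0 0 0" --pt "40 -20 0 0 0" --pt "40 -25 0 0 0" --pt "40 -25 0 0 0" --pt "40 0 10 16 -0.028" --pt "40 0 16 24 -0.03" --pt "40 0 20 30 0" --pt "40 0 20 30 0" --pt "40 0 20 30 0" --pt "40 0 16 24 0" --pt "40 0 10 16 0" --pt "40 0 6.6 10 0" --pt "40 0 0 0 0" --pt "40 0 0 0 0"

```text
t: 6.32
eef_pos: [658.6, -132.6, 110.1]
tcp_rot: [0.7, 0.1, 0.7, -0.1]
force: [0.2, -0.5, -0.7]
width: 48.2
```

```bash
python3 - <<'E'
from h import *
to(663,-143,105)
s=cam("scene");t=cam("top");save("sc5.png",cv2.resize(s["pixels"][110:250,170:310],None,fx=4,fy=4,interpolation=2));save("t5.png",cv2.resize(t["pixels"][60:190,300:430],None,fx=4,fy=4,interpolation=2))
E
```

```text
t 6.33 p [ 658.6 -132.6  110.1] F [ 0.2 -0.5 -0.7] T [-0.   0.1 -0. ] w 48.2 zyaw -16.22 down [-0.001  0.    -1.   ] j [-0.2   0.43  0.09  1.24 -0.    1.66]
tool shift [ 5.  -8.8  7.2]
```

View pics/sc5.png

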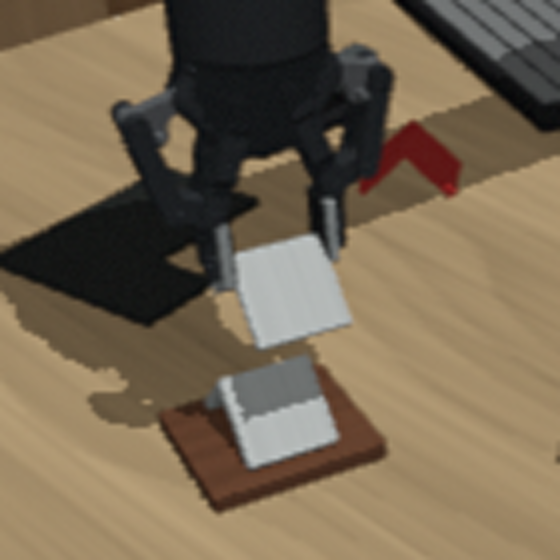

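View pics/t5.png

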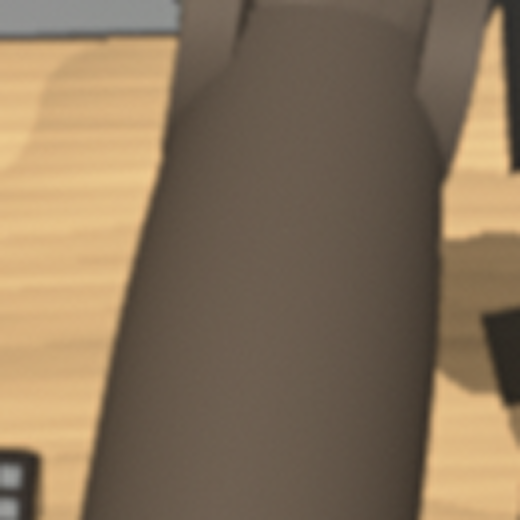

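Emit:
play_rows --pt "40 5 -4.4 3.6 0" --pt "40 0 -4.4 3.6 0" --pt "40 0 0 0 0" --pt "40 0 0 0 0"

```text
t: 6.92
eef_pos: [663.5, -143.1, 105.3]
tcp_rot: [0.7, 0.1, 0.7, -0.1]
force: [-0.2, -0.3, -0.7]
width: 47.9
```

```bash
cat >> h.py <<'E'
def legs(d,box):
    u0,u1,v0,v1=box;P=pts(d)[v0:v1,u0:u1];C=d["pixels"][v0:v1,u0:u1].astype(int)
    m=(C.max(2)-C.min(2)<22)&(C.max(2)>85)&(P[...,2]>14)
    out=[];rng=np.random.default_rng(1);Q=P[m]
    n0=np.array([.2,.68,.71]);n0/=np.linalg.norm(n0)
    for k in range(2):
        best=None
        for _ in range(1500):
            a,b,c=Q[rng.choice(len(Q),3,False)];n=np.cross(b-a,c-a);L=np.linalg.norm(n)
            if L<100:continue
            n/=L;n=n*np.sign(n[2])
            if n@n0<.96:continue
            i=abs((Q-a)@n)<1.5
            if best is None or i.sum()>best.sum():best=i
        if best is None:break
        S=Q[best];mm=S.mean(0);n=np.linalg.svd(S-mm)[2][2];n=n*np.sign(n[2])
        ex=np.cross([0,0,1],n);ex/=np.linalg.norm(ex);ex=ex*np.sign(ex[0]);dn=np.cross(n,ex)
        if dn[2]>0:dn=-dn
        xy=np.c_[(S-mm)@ex,(S-mm)@dn];lo,hi=np.percentile(xy,[1.5,98.5],axis=0)
        rc=mm+ex*(lo[0]+hi[0])/2+dn*lo[1]
        r=cv2.minAreaRect(xy.astype(np.float32))
        print("leg N",len(S),"ridge mid",rc.round(1),"yaw",np.degrees(np.arctan2(ex[1],ex[0])).round(2),"n",n.round(3),"size",(hi-lo).round(1),"plane off",(n@mm).round(1),"inplane angle",round(r[2],1))
        out.append((rc,n,mm));Q=Q[~best]
    return out
E
python3 - <<'E'
from h import *
to(663,-143,105)
s=cam("scene")
a=legs(s,(225,262,160,199)); b=legs(s,(215,265,196,232))
save("sc6.png",cv2.resize(s["pixels"][110:250,170:310],None,fx=4,fy=4,interpolation=2))
E
```

```text
t 6.92 p [ 663.5 -143.1  105.3] F [-0.2 -0.3 -0.7] T [-0.03 -0.03 -0.04] w 47.9 zyaw -16.23 down [ 0.  0. -1.] j [-0.21  0.44  0.1   1.23  0.    1.64]
tool shift [ 0.3 -0.1 -0.6]
leg N 445 ridge mid [ 663.7 -144.5  122.9] yaw -15.52 n [0.191 0.689 0.699] size [47.9 48.7] plane off 113.3 inplane angle 89.1
leg N 74 ridge mid [ 664.2 -146.6  121.3] yaw -15.26 n [0.167 0.612 0.773] size [48.6 48.3] plane off 114.9 inplane angle 0.3
leg N 377 ridge mid [ 666.4 -144.6   51.1] yaw -16.29 n [0.201 0.686 0.699] size [48.8 48.8] plane off 70.2 inplane angle 89.7
leg N 101 ridge mid [ 666.2 -144.7   48.3] yaw -16.54 n [0.204 0.687 0.698] size [50.1 46.3] plane off 70.1 inplane angle 88.5
```

View pics/sc6.png

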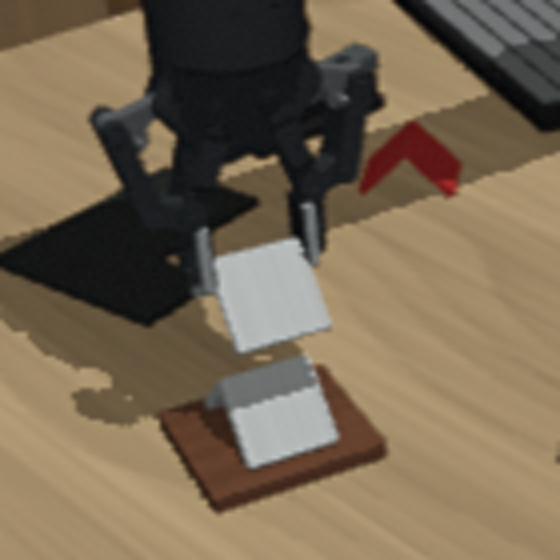

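Emit:
play_rows --pt "40 8 0.7 2 0.01" --pt "40 14 0 0 0" --pt "40 14 0 0 0" --pt "40 10 0 0 0" --pt "40 6 0 0 0" --pt "40 2 0 0 0" --pt "40 0 0 0 0" --pt "40 0 0 0 0"

```text
t: 7.98
eef_pos: [666.0, -142.9, 51.9]
tcp_rot: [0.7, 0.103, 0.699, -0.103]
force: [0.2, -0.4, 0.1]
width: 48.7
```

```bash
python3 - <<'E'
from h import *
st()
s=cam("scene")
a=legs(s,(215,265,180,232))
save("sc7.png",cv2.resize(s["pixels"][150:240,190:280],None,fx=6,fy=6,interpolation=2))
E
```

```text
t 7.97 p [ 666.  -142.9   51.9] F [ 0.2 -0.4  0.1] T [ 0.01 -0.    0.01] w 48.7 zyaw -16.79 down [ 0.001 -0.    -1.   ] j [-0.21  0.47  0.02  1.12  0.    1.65]
leg N 417 ridge mid [ 666.4 -144.5   69.4] yaw -17.16 n [0.209 0.676 0.707] size [49.3 48.3] plane off 90.4 inplane angle 89.7
leg N 120 ridge mid [ 670.1 -142.    69.9] yaw -14.17 n [0.215 0.85  0.48 ] size [53.6 63.1] plane off 56.6 inplane angle 0.0
```

View pics/sc7.png

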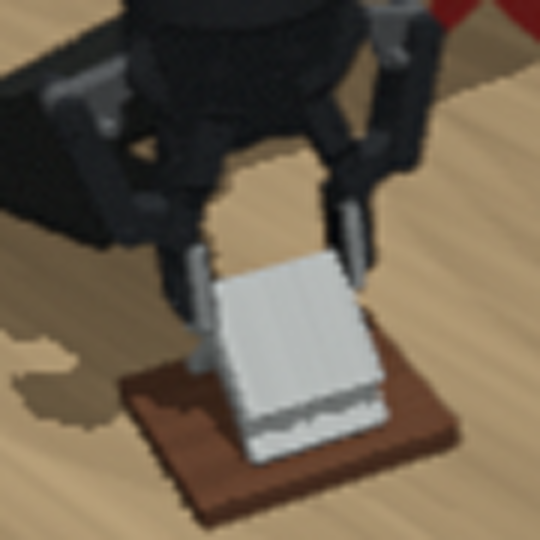

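The held guard sits in line over the fixed one, about 10 mm from home, with its lower edge at crop (310,400). I'll creep down and watch the force.

Emit:
play_rows --pt "40 2 0 0 0" --pt "40 2 0 0 0" --pt "40 1 0 0 0" --pt "40 0 0 0 0"

```text
t: 8.52
eef_pos: [666.0, -142.9, 46.7]
tcp_rot: [0.7, 0.103, 0.699, -0.103]
force: [0.9, -1.0, 1.5]
width: 48.0
```

Emit:
play_rows --pt "40 1 0 0 0" --pt "40 1 0 0 0" --pt "40 0 0 0 0"

```text
t: 8.9
eef_pos: [666.0, -142.9, 45.1]
tcp_rot: [0.7, 0.103, 0.699, -0.103]
force: [-0.6, 0.1, 5.3]
width: 48.2
```

Emit:
play_rows --pt "40 1 0 0 0" --pt "40 0 0 0 0"

```text
t: 9.15
eef_pos: [666.1, -142.9, 44.5]
tcp_rot: [0.7, 0.103, 0.699, -0.103]
force: [-1.1, 0.3, 6.7]
width: 48.1
```

```bash
python3 - <<'E'
from h import *
st()
s=cam("scene")
a=legs(s,(215,265,180,232))
save("sc8.png",cv2.resize(s["pixels"][150:240,190:280],None,fx=6,fy=6,interpolation=2))
E
```

```text
t 9.15 p [ 666.1 -142.9   44.5] F [-1.1  0.3  6.7] T [ 0.07  0.27 -0.01] w 48.1 zyaw -16.79 down [ 0.002 -0.    -1.   ] j [-0.21  0.47  0.01  1.11  0.    1.65]
leg N 401 ridge mid [ 666.5 -144.5   61.8] yaw -16.61 n [0.202 0.678 0.706] size [49.7 47.9] plane off 80.5 inplane angle 0.0
leg N 102 ridge mid [ 665.2 -139.6   61.5] yaw -20.25 n [0.288 0.781 0.554] size [50.9 54.6] plane off 116.7 inplane angle 84.0
```

View pics/sc8.png

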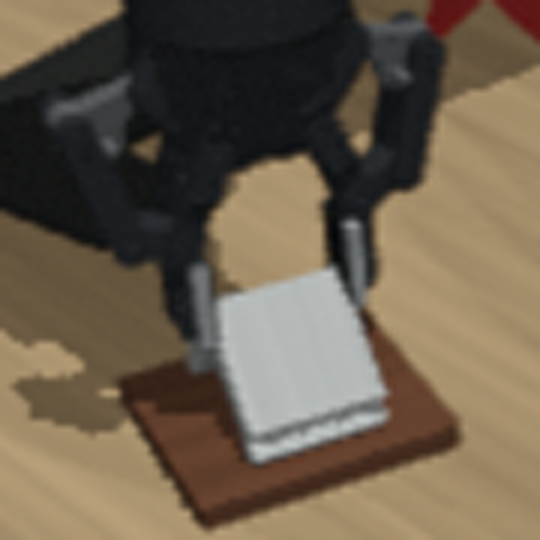

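Emit:
play_rows --pt "40 1 0 0 0" --pt "40 1 0 0 0" --pt "40 0 0 0 0"

```text
t: 9.57
eef_pos: [666.1, -142.9, 43.4]
tcp_rot: [0.7, 0.103, 0.699, -0.103]
force: [-2.8, -0.4, 12.2]
width: 48.4
```

Emit:
play_rows --pt "51 -0.5 0 0 0" --pt "56 0 0 0 0" --pt "62 0 0 0 0" --pt "68 0 0 0 0" --pt "72 0 0 0 0" --pt "72 0 0 0 0"

```text
t: 10.32
eef_pos: [665.6, -142.8, 41.7]
tcp_rot: [0.699, 0.103, 0.7, -0.103]
force: [-0.1, 0.4, -0.1]
width: 71.8
```

```bash
python3 - <<'E'
from h import *
st()
s=cam("scene")
a=legs(s,(215,265,180,232))
save("sc9.png",cv2.resize(s["pixels"][150:240,190:280],None,fx=6,fy=6,interpolation=2))
E
```

```text
t 10.32 p [ 665.6 -142.8   41.7] F [-0.1  0.4 -0.1] T [0.07 0.01 0.01] w 71.8 zyaw -16.79 down [-0. -0. -1.] j [-0.21  0.47  0.01  1.11 -0.    1.65]
leg N 385 ridge mid [ 666.6 -144.6   59.6] yaw -16.38 n [0.201 0.682 0.703] size [48.7 48.2] plane off 76.9 inplane angle 89.7
leg N 111 ridge mid [ 667.  -144.8   57.3] yaw -16.55 n [0.218 0.733 0.644] size [48.8 53.7] plane off 76.1 inplane angle 0.6
```

View pics/sc9.png

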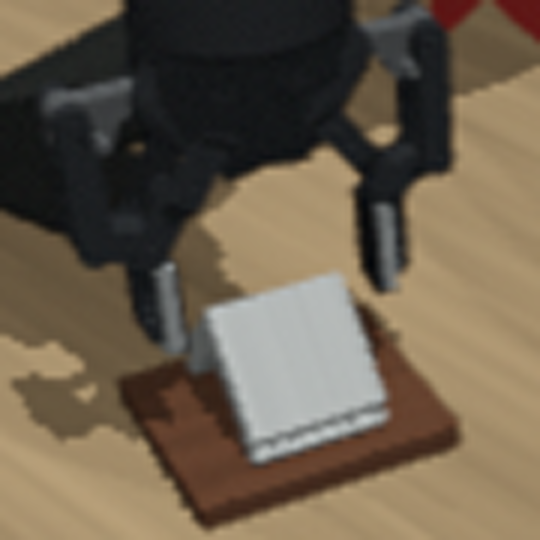

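Home: the ridge is 8.5 mm above the fixed one, as it should be. Retreating straight up.

Emit:
play_rows --pt "72 -8 0 0 0" --pt "72 -16 0 0 0" --pt "72 -25 0 0 0" --pt "72 -30 0 0 0" --pt "72 -30 0 0 0" --pt "72 -10 0 0 0" --pt "72 -10 -40 0 0" --pt "72 0 -45 0 0" --pt "72 0 -45 0 0" --pt "72 0 -45 0 0" --pt "72 0 -45 0 0" --pt "72 0 0 0 0" --pt "72 0 0 0 0"

```text
t: 12.0
eef_pos: [601.9, -353.3, 170.4]
tcp_rot: [0.699, 0.104, 0.7, -0.103]
force: [0.6, 0.5, 0.5]
width: 71.8
```

```bash
python3 - <<'E'
from h import *
st()
s=cam("scene");t=cam("top")
legs(s,(215,265,180,232))
for tag,a,z in(("nested",(359,130),17),("small",(225,220),6)):
    try: roof(t,a,26,z,tag)
    except Exception as e: print(tag,e)
save("fin.png",np.hstack([cv2.resize(s["pixels"][160:250,190:280],None,fx=4,fy=4,interpolation=2),cv2.resize(t["pixels"][85:175,315:405],None,fx=4,fy=4,interpolation=2)]))
E
```

```text
t 12.0 p [ 601.9 -353.3  170.4] F [0.6 0.5 0.5] T [-0.03 -0.    0.06] w 71.8 zyaw -16.81 down [-0.001  0.001 -1.   ] j [-0.53  0.47  0.29  1.39  0.    1.33]
leg N 397 ridge mid [ 666.7 -144.3   59.5] yaw -16.23 n [0.199 0.683 0.703] size [48.5 48.1] plane off 75.9 inplane angle 89.6
leg N 117 ridge mid [ 665.6 -144.6   58.4] yaw -18.86 n [0.248 0.725 0.642] size [50.5 54.7] plane off 97.5 inplane angle 2.1
nested N 184 169 ridgec [ 663.5 -141.4   59.4] yaw -15.92 tilt 0.7 len 49.3 w [-35.1  33.8] n [-0.2  -0.68  0.71] [0.19 0.7  0.69]
small N 97 69 ridgec [454.6 189.6  21.7] yaw 6.66 tilt -1.0 len 48.6 w [-16.4  17.5] n [ 0.09 -0.69  0.71] [-0.06  0.61  0.79]
```

View pics/fin.png

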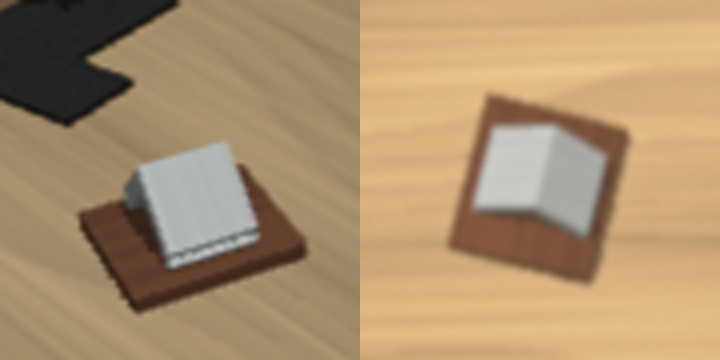

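Both views show the guard nested on the wide stand, at about (200,200) in the left half and (540,180) in the right, level and with its ends flush. The arm is clear. Handing in.

```bash
python3 -c "
from h import *
print(bot.finish_job())"
```

```text
the job is handed in; nothing more can be done
None
```

The larger loose guard is nested on the wide stand's angle, let go, and the job is handed in at about 12 s of the 32 s allowed.

I gripped it by its ends near the ridge, carried it over and lowered it until the force rose to about 12 N. That was probably a fingertip touching the end of the fixed angle. I then opened the jaws, and the guard settled the last 1–2 mm by itself.

| Final check | Result |
|---|---|
| Ridge height | 59.5 mm (scene camera) and 59.4 mm (top camera); 60.1 mm expected fully home |
| Ridge yaw | about -16°, the same as the stand within 1° |
| Ridge centre against the fixed ridge measured before | within 0.5 mm (scene camera) and about 1.5 mm (top camera) |
| Level | within about 1° |
| Smaller loose angle | within 1.5 mm of where it was |
| Robot contact | arm clear, nothing touched |

The two cameras disagree by about 3–4 mm on absolute position, slightly more than the stated calibration error. I therefore aligned the pieces by comparing them within one camera. The second plane fit in the scene view gave stray values because it picks up leftover edge points, so I ignored it.

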